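Park the left- and right-hand probe positioners in their trays

TASK

Clear the staging plate: slide each left-hand micropositioner fully into the blue tray and each right-hand one fully into the orange tray, two to a tray, standing flat with no foot sticking out of the open front. Move them at a steady, gentle pace by pushing against the round foot only; do not lift or tip them or touch the slides and arm above the foot, and leave everything else on the bench where it stands.

Things in the scene. Friction and masses are not known exactly. Their poses are not given: they have to be found in the camera images.
- left_a: Left-hand micropositioner: black round foot, 96 mm in diameter, 20 mm high, 0.38 to 0.76 kg in all, slides freely on the bench. Origin: centre of the foot's underside; z up; x along the arm's shank, away from the back knob. Seen from above with the shank pointing away from you, the arm's crank is bent to the left (+y). Otherwise all four look alike.
- left_b: Left-hand micropositioner: black round foot, 96 mm in diameter, 20 mm high, 0.38 to 0.76 kg in all, slides freely on the bench. Origin: centre of the foot's underside; z up; x along the arm's shank, away from the back knob. Seen from above with the shank pointing away from you, the arm's crank is bent to the left (+y). Otherwise all four look alike.
- right_a: Right-hand micropositioner: black round foot, 96 mm in diameter, 20 mm high, 0.38 to 0.76 kg in all, slides freely on the bench. Origin: centre of the foot's underside; z up; x along the arm's shank, away from the back knob. Seen from above with the shank pointing away from you, the arm's crank is bent to the right (-y). Otherwise all four look alike.
- right_b: Right-hand micropositioner: black round foot, 96 mm in diameter, 20 mm high, 0.38 to 0.76 kg in all, slides freely on the bench. Origin: centre of the foot's underside; z up; x along the arm's shank, away from the back knob. Seen from above with the shank pointing away from you, the arm's crank is bent to the right (-y). Otherwise all four look alike.
- left_a_stage: The delicate top of left_a: cream slides, steel knobs and brass arm, 20 to 58 mm above the bench and within 46 mm of the foot's axis. Seen from behind the knob, slides and shank stand 16 mm right of the axis and the crank runs 56 mm across the front of the foot to the left; the half behind it is bare. Same origin and axes as left_a.
- left_b_stage: The delicate top of left_b: cream slides, steel knobs and brass arm, 20 to 58 mm above the bench and within 46 mm of the foot's axis. Seen from behind the knob, slides and shank stand 16 mm right of the axis and the crank runs 56 mm across the front of the foot to the left; the half behind it is bare. Same origin and axes as left_b.
- right_a_stage: The delicate top of right_a: cream slides, steel knobs and brass arm, 20 to 58 mm above the bench and within 46 mm of the foot's axis. Seen from behind the knob, slides and shank stand 16 mm left of the axis and the crank runs 56 mm across the front of the foot to the right; the half behind it is bare. Same origin and axes as right_a.
- right_b_stage: The delicate top of right_b: cream slides, steel knobs and brass arm, 20 to 58 mm above the bench and within 46 mm of the foot's axis. Seen from behind the knob, slides and shank stand 16 mm left of the axis and the crank runs 56 mm across the front of the foot to the right; the half behind it is bare. Same origin and axes as right_b.
- tray_blue: Fixed parking tray, blue floor, for left-hand positioners. Inside 118 mm deep (x), 220 mm wide (y): two feet side by side. Rims 24 mm high, 6 mm thick, inner faces at x = -59 and y = +-110 mm; the +x side (x = +59 mm) is open, no sill, floor level with the bench. Origin: centre of the floor at bench height; x points out of the open front. White left-bent arm outlines on the floor.
- tray_orange: Fixed parking tray, orange floor, for right-hand positioners. Inside 118 mm deep (x), 220 mm wide (y): two feet side by side. Rims 24 mm high, 6 mm thick, inner faces at x = -59 and y = +-110 mm; the +x side (x = +59 mm) is open, no sill, floor level with the bench. Origin: centre of the floor at bench height; x points out of the open front. White right-bent arm outlines on the floor.
- objective: Microscope objective standing upright, steel with a green ring, 34 mm in diameter, 54 mm high. Bystander, loose; origin at the centre of its underside, z up.
- eyepiece: Microscope eyepiece standing upright, black, 38 mm in diameter, 50 mm high. Bystander, loose; origin at the centre of its underside, z up.
- needle_case: Round needle case, grey with a red cap, 37 mm in diameter, 45 mm high. Bystander, loose; origin at the centre of its underside, z up.
- wafer_carrier: Flat round wafer carrier, pale, 120 mm in diameter, 26 mm high. Bystander, loose; origin at the centre of its underside, z up.
- driver: Screwdriver with a yellow handle, 170 mm long, lying along its x axis, 26 mm high. Bystander, loose; origin under the middle of its length.
- solvent_bottle: White closed bottle with a red cap, 56 mm in diameter, 130 mm high. Bystander, loose; origin at the centre of its underside, z up.
- cal_block: Steel calibration block with a gold pad, 60 x 45 mm, 22 mm high. Bystander, loose; origin at the centre of its underside, z up.

How it is judged:
By the outcome, as a careful person would: the job done as asked, in the order asked, and still so for the second after the job is handed in, with the robot touching nothing.
It also fails if it takes over 72 s, if anything falls off the work surface, if the arm or the gripper's body presses on something with over 40 N, if the wrist force passes 120 N, or if a joint passes its speed limit or range.

ROBOT

A 6-joint arm with a two-finger parallel gripper is mounted at the origin on the work surface. World frame = base frame: x ahead of the robot, y to its left, z up, the work surface at z = 0. Lengths are in m, angles in rad, forces in N, time in s.
With the tool pointing down it reaches from about 0.275 to 0.875 m from the base axis. Payload 12.5 kg.
Tool frame: the origin (TCP) lies at the very end of the fingers, on their centre line; the grasp point (between the pads) lies 19 mm behind it; x points along the fingers, y is the direction in which the jaws open and shut, and the axes are right-handed (so a half turn about x gives the same grasp; the last joint's range is limited). The gripper opens to 85 mm and grips with 20 to 120 N. Pads are 22 mm wide; open, the fingers measure 114 mm over their backs; the gripper's body (76 mm by 85 mm) begins 54 mm behind the grasp point. The pads swing forward as they close: fully open they stand 13 mm farther back than shut.
Start: joints at [-1.2, 0.351, 1.652, -0, 1.139, -0.085], TCP at [0.242, -0.494, 0.231] pointing down, gripper open.
Joint ranges: [-2.75, 2.75], [-0.79, 2.1], [0.01, 2.65], [-1.57, 4.71], [0.07, 3.14], [-2.87, 2.87]. Speed limits (rad/s): [2.22, 2.22, 2.79, 3.14, 3.14, 3.14].

INTERFACE

Orientations are given as a 3x3 rotation matrix whose columns are the frame's x, y, z axes.
In Python, from bench import manip gives the robot as it stands. Calls block until the motion is done:
- manip.move_ptp(position, orientation): joint-space move of the TCP to a pose.
- manip.move_l(position, attitude=None, max_speed=0.15): straight line of the TCP; attitude=None keeps the orientation; max_speed is the mean speed in m/s.
- manip.move_j(angles): joint-space move.
- manip.set_gripper(opening, effort=None): opening from 0.0 (shut) to 1.0 (fully open); effort is the grip in N (None keeps the last); returns when the fingers have stopped.
- manip.dwell(seconds).
- manip.inverse_kinematics(position, orientation): joint angles nearest the present ones, or None.
- manip.grab_frame(name): name is "scene" or "top" or "wrist"; returns (picture, depth): 384x512x3 uint8, red, green, blue; 384x512 float32, m along the optical axis (not along the pixel's ray), 0 where there is no reading.
- manip.get_calibration(name): a dict with "camera_matrix" (3x3 intrinsics, pixels), "R" (3x3) and "t" (3): a world point X has camera coordinates R X + t. Camera axes: x right, y down, z forward; pixel columns grow to the right and rows downward; lengths in m; the calibration is good to about 2 mm. The wrist camera is an equidistant fisheye: a pixel r from the principal point sees the ray r / f radians off the axis. A picture is of the moment at which its call begins: read the wrist's pose just before it. get_calibration takes no time and is no camera call; for the wrist camera it gives the pose at the moment of the call.
A pose or a line that the arm cannot do raises manip.Unreachable and nothing moves.
- manip.sign_off(): hands the job in, once; it reports no verdict.
Trained networks look in the newest picture that a camera, given by its name, has taken for a name from the list of things; names that differ only in an ending like _2 or _b are one class to them, and where a whole thing is asked for, a point or a joint stands for the part that bears it (a point fixed in the world has none). Each returns a list of dicts, best first, with "confidence" (0 to 1); they miss things now and then, are a little off and sometimes report something else, mostly with a low value. They report only what shows in the picture. A call takes as long as a camera call.
- manip.look_for(camera, name): "at" ([x, y, z] in m, in world coordinates, good to about 4 mm: the middle of the surface that is visible of it).
Readings, each from a call of its own:
- manip.current_time(): time.
- manip.current_qpos(): joint angles.
- manip.current_joint_vel(): joint speeds.
- manip.current_joint_torque(): joint torques, N m.
- manip.current_ee_pos(): TCP position.
- manip.current_tcp_rot(): TCP orientation.
- manip.current_force(): force on the tool from outside, world axes, zero at the start.
- manip.current_ft_torque(): the same for the moment, N m.
- manip.current_grip_width(): opening from 0.0 (shut) to 1.0 (fully open).
Only numpy, scipy, OpenCV 4.12 (cv2) and the standard library are available. Lean on these libraries where they do the work, as an engineer would, in place of code of your own. Each camera call takes 0.05 s, during which the arm holds its last target.

## Working session

There is one attempt and no reset: what is moved stays moved. The work goes in short steps, each a Python script; the robot and the scene stay as the last script left them, time stands still between calls to the robot, and variables do not carry over. Pictures are saved under pics/ and viewed, and the job is handed in when it is done.

```bash
ls; mkdir -p pics; python3 - <<'E'
from bench import manip
import cv2,numpy as np
for n in ["scene","top"]:
    p,d=manip.grab_frame(n); np.savez(f"f_{n}.npz",p=p,d=d)
    cv2.imwrite(f"pics/{n}0.png",cv2.resize(p[:,:,::-1],(768,576),interpolation=cv2.INTER_CUBIC))
    c=manip.get_calibration(n); print(n,c)
print(manip.current_time())
E
```

```text
pics
scene {'camera_matrix': array([[385.81501956,   0.        , 262.4698386 ],
       [  0.        , 385.81501956, 195.8715155 ],
       [  0.        ,   0.        ,   1.        ]]), 'R': array([[ 0.21126418,  0.97739896, -0.00766259],
       [ 0.72515226, -0.16198809, -0.66926382],
       [-0.65537901,  0.13583492, -0.74298535]]), 't': array([-0.11037728, -0.38394308,  1.57964526])}
top {'camera_matrix': array([[484.67871905,   0.        , 253.35221152],
       [  0.        , 484.67871905, 197.72800709],
       [  0.        ,   0.        ,   1.        ]]), 'R': array([[-0.08078764, -0.99672839, -0.00242278],
       [-0.97546484,  0.07956314, -0.20527553],
       [ 0.20479671, -0.01422038, -0.97870122]]), 't': array([0.00936359, 0.58512043, 1.37465977])}
0.1
```

View pics/top0.png

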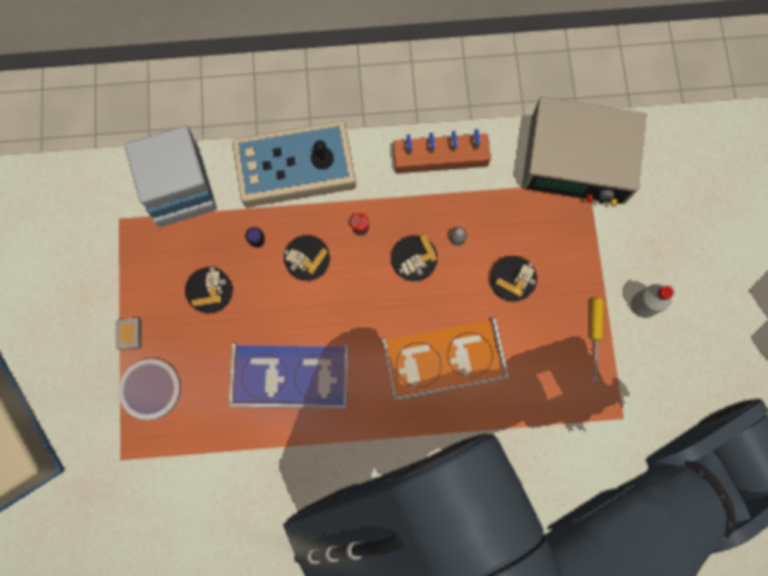

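View pics/scene0.png

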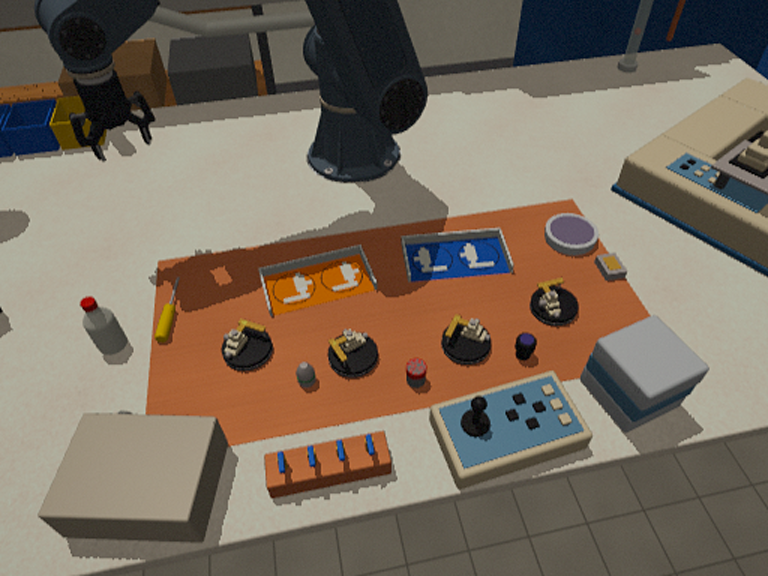

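```bash
cat > h.py <<'E'
import numpy as np,cv2
def rect(p,c,z,x0,x1,y0,y1,s):
    # output: up=+x, left=+y ; s px per m
    K,R,t=c["camera_matrix"],c["R"],c["t"]
    H=K@np.c_[R[:,0],R[:,1],R[:,2]*z+t]   # (x,y,1)->pix
    A=np.array([[0,-1/s,x1],[-1/s,0,y1],[0,0,1]])
    return cv2.warpPerspective(p,np.linalg.inv(H@A),(int((y1-y0)*s),int((x1-x0)*s)),flags=cv2.INTER_CUBIC)
E
python3 - <<'E'
from bench import manip
import numpy as np,cv2
from h import *
c=manip.get_calibration("top");f=np.load("f_top.npz")
im=rect(f["p"],c,0.02,0.25,0.75,-0.42,0.42,950)
for k in range(-4,5):
    pass
cv2.imwrite("pics/rect1.png",im[:,:,::-1])
for n in ["left_a","right_a","left_a_stage","right_a_stage","tray_blue","tray_orange","objective","eyepiece","needle_case","wafer_carrier","driver","solvent_bottle","cal_block"]:
    for cam in ["top","scene"]:
        print(n,cam,[(np.round(r["at"],3).tolist(),round(r["confidence"],2)) for r in manip.look_for(cam,n) if r["confidence"]>.2])
print(manip.current_time())
E
```

```text
left_a top [([0.682, 0.104, 0.021], 0.96), ([0.669, -0.115, 0.018], 0.78), ([0.557, 0.469, 0.02], 0.36)]
left_a scene [([0.691, 0.105, 0.02], 0.76), ([0.68, -0.113, 0.018], 0.6)]
right_a top []
right_a scene [([0.651, 0.3, 0.02], 0.71), ([0.618, -0.31, 0.018], 0.7)]
left_a_stage top [([0.648, -0.122, 0.05], 0.67)]
left_a_stage scene [([0.666, -0.123, 0.05], 0.65)]
right_a_stage top [([0.632, 0.292, 0.05], 0.68)]
right_a_stage scene [([0.646, 0.296, 0.041], 0.8), ([0.549, -0.563, 0.072], 0.6)]
tray_blue top [([0.452, 0.158, -0.001], 0.64)]
tray_blue scene [([0.44, 0.16, 0.001], 0.97)]
tray_orange top [([0.458, -0.16, 0.003], 0.79)]
tray_orange scene [([0.45, -0.158, 0.004], 0.57), ([0.755, -0.007, 0.043], 0.44)]
objective top [([0.446, 0.427, 0.026], 0.49), ([0.65, -0.121, 0.051], 0.39)]
objective scene [([0.715, -0.207, 0.036], 0.7)]
eyepiece top [([0.444, 0.427, 0.022], 0.69), ([0.706, -0.205, 0.042], 0.61), ([0.734, 0.205, 0.05], 0.5)]
eyepiece scene [([0.748, 0.205, 0.048], 0.63)]
needle_case top [([0.745, -0.01, 0.043], 0.54)]
needle_case scene [([0.755, -0.004, 0.041], 0.6), ([0.662, -0.123, 0.047], 0.6)]
wafer_carrier top [([0.446, 0.425, 0.026], 0.56)]
wafer_carrier scene [([0.454, 0.426, 0.028], 0.87)]
driver top [([0.503, -0.465, 0.02], 0.68), ([0.529, -0.56, 0.083], 0.47)]
driver scene [([0.52, -0.463, 0.023], 0.77), ([0.606, -0.322, 0.041], 0.26)]
solvent_bottle top [([0.528, -0.555, 0.085], 0.86), ([0.63, 0.309, 0.019], 0.66)]
solvent_bottle scene [([0.551, -0.565, 0.074], 0.76)]
cal_block top []
cal_block scene [([0.568, 0.474, 0.022], 0.85)]
1.4
```

View pics/rect1.png

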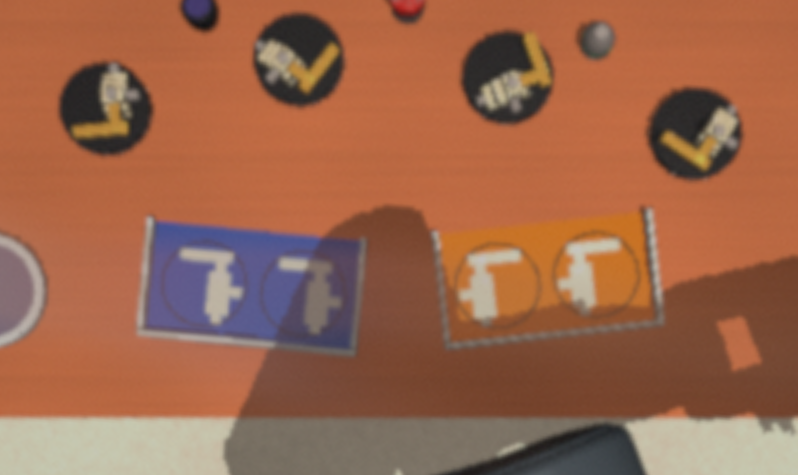

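```bash
cat >> h.py <<'E'
def hmap(p,d,c):
    K,R,t=c["camera_matrix"],c["R"],c["t"]
    v,u=np.mgrid[:d.shape[0],:d.shape[1]]
    X=np.stack([(u-K[0,2])/K[0,0]*d,(v-K[1,2])/K[1,1]*d,d],-1)
    return (X-t)@R   # world
def feet(p,c,guess,S=2000,half=.075,z=.02):
    """fit 96mm disc at plane z by maximising black mask correlation"""
    out=[]
    for gx,gy in guess:
        im=rect(p,c,z,gx-half,gx+half,gy-half,gy+half,S).astype(int)
        m=((im.max(2)<75)).astype(np.uint8)
        m=cv2.morphologyEx(m,cv2.MORPH_OPEN,np.ones((9,9)))
        cs,_=cv2.findContours(m,cv2.RETR_EXTERNAL,cv2.CHAIN_APPROX_NONE)
        if not cs: out.append(None); continue
        k=max(cs,key=cv2.contourArea)
        (cx,cy),r=cv2.minEnclosingCircle(k)
        h=cv2.convexHull(k); M=cv2.moments(h)
        out.append((gx+half-cy/S,gy+half-cx/S,r/S, gx+half-M["m01"]/M["m00"]/S,gy+half-M["m10"]/M["m00"]/S,np.sqrt(M["m00"]/np.pi)/S))
    return out
def tray(p,c,col,box,S=1500,z=0.):
    x0,x1,y0,y1=box
    im=rect(p,c,z,x0,x1,y0,y1,S)
    hsv=cv2.cvtColor(im,cv2.COLOR_RGB2HSV)
    lo,hi=((105,120,40),(130,255,255)) if col=="blue" else ((11,215,60),(22,255,255))
    m=cv2.inRange(hsv,lo,hi); m=cv2.morphologyEx(m,cv2.MORPH_OPEN,np.ones((7,7)))
    cs,_=cv2.findContours(m,cv2.RETR_EXTERNAL,cv2.CHAIN_APPROX_NONE)
    k=np.vstack([q for q in cs if cv2.contourArea(q)>2000])
    b=cv2.boxPoints(cv2.minAreaRect(k))
    w=np.c_[x1-b[:,1]/S,y1-b[:,0]/S]
    return w,im,m
E
python3 - <<'E'
from bench import manip
from h import *
g=[(.64,.305),(.69,.10),(.675,-.115),(.615,-.31)]
for n in ["top","scene"]:
    c=manip.get_calibration(n);f=np.load(f"f_{n}.npz");p,d=f["p"],f["d"]
    W=hmap(p,d,c)
    for q in feet(p,c,g):
        print(n,np.round(q,4) if q else q)
        if q:
            r=np.hypot(W[...,0]-q[0],W[...,1]-q[1]); s=(r<.045)&(p.max(2)<75); print("  foot z",np.median(W[s][:,2]).round(4),"bench",np.median(W[(r>.055)&(r<.07)&(d>0)][:,2]).round(4))
    for col,box in [("blue",(.36,.56,.02,.30)),("orange",(.36,.56,-.30,-.02))]:
        w,im,m=tray(p,c,col,box)
        print(n,col,np.round(w,4).tolist(),w.mean(0).round(4), [np.linalg.norm(w[i]-w[i-1]).round(4) for i in range(2)])
        cv2.imwrite(f"pics/tr_{n}_{col}.png",np.vstack([im[:,:,::-1],cv2.cvtColor(m,cv2.COLOR_GRAY2BGR)]))
E
```

```text
top [0.649  0.3298 0.0386 0.6476 0.3305 0.0279]
  foot z 0.0204 bench 0.0021
top [0.7102 0.106  0.0386 0.7107 0.1046 0.0284]
  foot z 0.02 bench 0.0019
top [ 0.6772 -0.1018  0.0437  0.6819 -0.1002  0.0327]
  foot z 0.0199 bench 0.0009
top [ 0.6101 -0.3103  0.0471  0.6121 -0.3028  0.0413]
  foot z 0.0199 bench 0.0005Traceback (most recent call last):
  File "<stdin>", line 12, in <module>
  File "h.py", line 34, in tray
    k=np.vstack([q for q in cs if cv2.contourArea(q)>2000])
    return _nx.concatenate(arrs, 0, dtype=dtype, casting=casting)
           ~~~~~~~~~~~~~~~^^^^^^^^^^^^^^^^^^^^^^^^^^^^^^^^^^^^^^^
ValueError: need at least one array to concatenate
```

```bash
cat >> h.py <<'E'
def feet(p,c,guess,S=2000,half=.09,z=.02,R=.048):
    out=[]
    n=int(2*(R+.008)*S)|1; yy,xx=np.mgrid[:n,:n]-n//2; rr=np.hypot(xx,yy)/S
    T=np.where(rr<R,1.,np.where(rr<R+.006,-1.,0)).astype(np.float32)
    for gx,gy in guess:
        im=rect(p,c,z,gx-half,gx+half,gy-half,gy+half,S)
        m=((im[...,0].astype(int)<.75*np.median(im[...,0][:20])) & (im[...,0]<90)) | (np.ptp(im.astype(int),axis=2)<60)
        m=cv2.morphologyEx(m.astype(np.uint8),cv2.MORPH_OPEN,np.ones((5,5)))
        r=cv2.matchTemplate(m.astype(np.float32),T,cv2.TM_CCORR)
        _,v,_,(bx,by)=cv2.minMaxLoc(r); cx,cy=bx+n//2,by+n//2
        out.append((gx+half-cy/S,gy+half-cx/S,v/(T>0).sum()))
    return out
E
sed -i 's/>2000\]/>500]/' h.py
python3 - <<'E'
from bench import manip
from h import *
g=[(.64,.305),(.69,.10),(.675,-.115),(.615,-.31)]
for n in ["top","scene"]:
    c=manip.get_calibration(n);f=np.load(f"f_{n}.npz");p,d=f["p"],f["d"]
    ims=[]
    F=feet(p,c,g)
    for q,(gx,gy) in zip(F,g):
        print(n,np.round(q,4))
        im=rect(p,c,.02,q[0]-.07,q[0]+.07,q[1]-.07,q[1]+.07,1400).copy(); cv2.circle(im,(98,98),int(.048*1400),(0,255,0),1); ims.append(im)
    ims=[np.hstack(ims)]
    cv2.imwrite(f"pics/feet_{n}.png",ims[0][:,:,::-1])
    for col,box in [("blue",(.36,.56,.02,.30)),("orange",(.36,.56,-.30,-.02))]:
        x0,x1,y0,y1=box; im=rect(p,c,0,*box,1500); hsv=cv2.cvtColor(im,cv2.COLOR_RGB2HSV)
        print(col,hsv[100:220:40,60:400:60].tolist())
        cv2.imwrite(f"pics/tr_{n}_{col}.png",im[:,:,::-1])
E
cd pics; python3 -c "
import cv2,numpy as np
a=[cv2.imread(f'tr_{n}_{c}.png') for c in('blue','orange') for n in ('top','scene')]
cv2.imwrite('tr.png',cv2.resize(np.vstack([np.hstack(a[:2]),np.hstack(a[2:])]),(798,570)))
cv2.imwrite('feet.png',np.vstack([cv2.imread('feet_top.png'),cv2.imread('feet_scene.png')]))"
```

```text
top [0.636  0.3095 0.8031]
top [0.6875 0.106  0.8121]
top [ 0.6685 -0.1135  0.8353]
top [ 0.6095 -0.311   0.8188]Traceback (most recent call last):
  File "<stdin>", line 11, in <module>
    return _nx.concatenate(arrs, 1, dtype=dtype, casting=casting)
           ~~~~~~~~~~~~~~~^^^^^^^^^^^^^^^^^^^^^^^^^^^^^^^^^^^^^^^
ValueError: all the input array dimensions except for the concatenation axis must match exactly, but along dimension 0, the array at index 0 has size 195 and the array at index 3 has size 196
[ WARN:0@0.017] global loadsave.cpp:275 findDecoder imread_('tr_top_blue.png'): can't open/read file: check file path/integrity
[ WARN:0@0.018] global loadsave.cpp:275 findDecoder imread_('tr_scene_blue.png'): can't open/read file: check file path/integrity
[ WARN:0@0.018] global loadsave.cpp:275 findDecoder imread_('tr_top_orange.png'): can't open/read file: check file path/integrity
[ WARN:0@0.018] global loadsave.cpp:275 findDecoder imread_('tr_scene_orange.png'): can't open/read file: check file path/integrity
Traceback (most recent call last):
cv2.error: OpenCV(4.12.0) :-1: error: (-5:Bad argument) in function 'resize'
> Overload resolution failed:
>  - src data type = object is not supported
>  - Expected Ptr<cv::UMat> for argument 'src'
```

```bash
sed -i 's/(int((y1-y0)\*s),int((x1-x0)\*s))/(round((y1-y0)*s),round((x1-x0)*s))/' h.py
python3 - <<'E'
from bench import manip
from h import *
g=[(.64,.305),(.69,.10),(.675,-.115),(.615,-.31)]
A=[];B=[]
for n in ["top","scene"]:
    c=manip.get_calibration(n);f=np.load(f"f_{n}.npz");p,d=f["p"],f["d"]
    ims=[]
    F=feet(p,c,g)
    for q,(gx,gy) in zip(F,g):
        print(n,np.round(q,4))
        im=rect(p,c,.02,q[0]-.07,q[0]+.07,q[1]-.07,q[1]+.07,1400).copy(); cv2.circle(im,(98,98),int(.048*1400),(0,255,0),1); ims.append(im)
    A.append(np.hstack(ims))
    r=[]
    for col,box in [("blue",(.36,.56,.02,.30)),("orange",(.36,.56,-.30,-.02))]:
        im=rect(p,c,0,*box,1400); hsv=cv2.cvtColor(im,cv2.COLOR_RGB2HSV)
        print(col,hsv[100:220:60,60:400:110].tolist())
        r.append(im)
    B.append(np.hstack(r))
cv2.imwrite("pics/feet.png",np.vstack(A)[:,:,::-1]); cv2.imwrite("pics/tr.png",np.vstack(B)[:,:,::-1])
E
```

```text
top [0.636  0.3095 0.8031]
top [0.6875 0.106  0.8121]
top [ 0.6685 -0.1135  0.8353]
top [ 0.6095 -0.311   0.8188]
blue [[[123, 95, 139], [130, 45, 131], [125, 84, 121], [8, 147, 125]], [[127, 87, 135], [18, 34, 187], [148, 31, 99], [8, 137, 125]]]
orange [[[14, 197, 197], [14, 201, 199], [14, 91, 199], [9, 165, 195]], [[14, 122, 173], [13, 183, 190], [14, 190, 193], [10, 157, 122]]]
scene [0.6545 0.303  0.8863]
scene [0.7055 0.103  0.8825]
scene [ 0.6875 -0.114   0.8269]
scene [ 0.628  -0.309   0.8919]
blue [[[108, 227, 135], [111, 86, 127], [109, 206, 105], [11, 187, 98]], [[107, 234, 122], [25, 20, 169], [108, 79, 84], [10, 174, 97]]]
orange [[[16, 255, 183], [16, 255, 183], [12, 104, 179], [11, 177, 166]], [[14, 161, 181], [16, 255, 192], [16, 255, 182], [10, 177, 98]]]
```

View pics/tr.png

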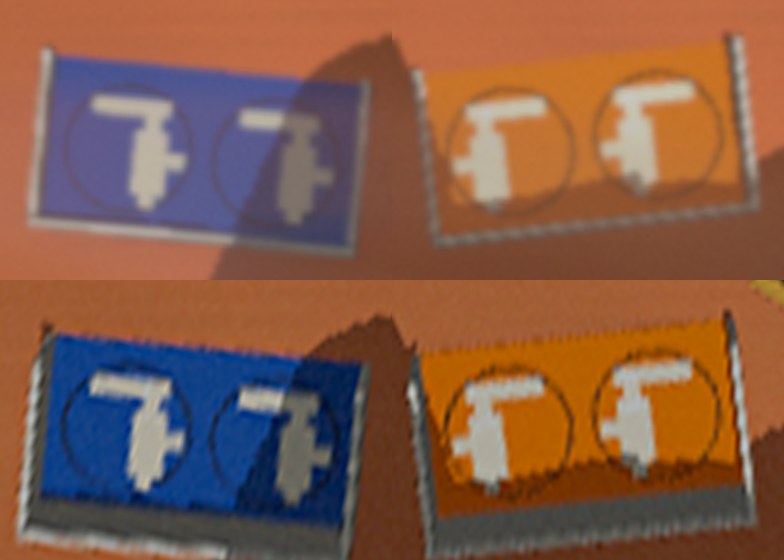

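View pics/feet.png

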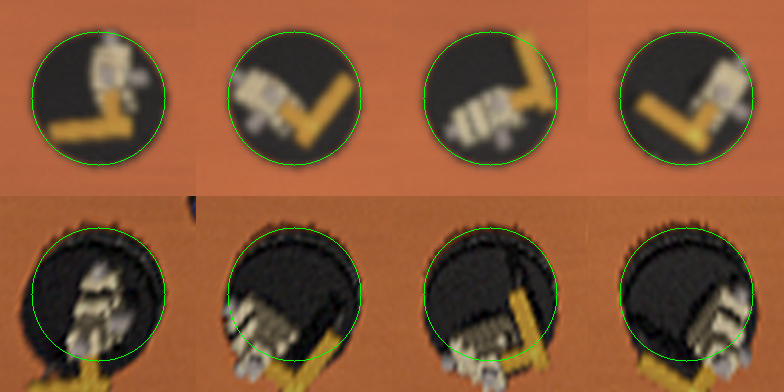

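```bash
cat > r.py <<'E'
from bench import manip
from h import *
T=np.radians(10); L=.0527; Z=.005; OP=.55
BC=np.array([.453,.155]); BX=np.array([.9954,-.0958]); BY=np.array([.0958,.9954])
OC=np.array([.458,-.158]); OX=np.array([.9945,.1045]); OY=np.array([-.1045,.9945])
def rot(d):
    d=np.r_[d/np.linalg.norm(d),0]; a=d*np.sin(T)-np.r_[0,0,np.cos(T)]
    n=np.array([-d[1],d[0],0]); best=None
    for s in (1,-1):
        y=s*n; best=(best or [])+[np.c_[a,y,np.cross(a,y)]]
    return best
def pick(pos,d):
    q0=manip.current_qpos(); c=[]
    for R in rot(d):
        q=manip.inverse_kinematics(list(pos),R)
        if q is not None: c.append((abs(np.array(q)-q0).max()+ (5 if abs(q[5])>2.6 else 0),R))
    return min(c,key=lambda k:k[0])[1] if c else None
def tcp(center,d,back=0,z=Z):
    d=np.asarray(d)/np.linalg.norm(d); return np.r_[np.asarray(center)-d*(L+back),z]
def go(center,d,h=.12,stand=.012):
    P=tcp(center,d,stand,h); R=pick(P,d)
    manip.move_ptp(P,R); return R
def contact(center,d,stand=.012):
    manip.move_l(tcp(center,d,stand),max_speed=.12)
    manip.move_l(tcp(center,d,-.001),max_speed=.025)
def push(center,d,v=.06):
    manip.move_l(tcp(center,d),max_speed=v)
def off(center,d,h=.12):
    manip.move_l(tcp(center,d,.015),max_speed=.06); manip.move_l(tcp(center,d,.015,h),max_speed=.2)
def snap(name,cam="scene",crop=None):
    p,d=manip.grab_frame(cam); im=p[:,:,::-1]
    if crop: x0,x1,y0,y1=crop; im=im[y0:y1,x0:x1]; 
    k=min(780/im.shape[1],585/im.shape[0]); cv2.imwrite(f"pics/{name}.png",cv2.resize(im,None,fx=k,fy=k,interpolation=cv2.INTER_CUBIC)); return p,d
def st(): print("t",manip.current_time(),np.round(manip.current_ee_pos(),4),np.round(manip.current_force(),1),np.round(manip.current_qpos(),2))
E
python3 - <<'E'
from r import *
P2=np.array([.689,.106]); S=BC+.054*BY-.003*BX; d=S-P2
manip.set_gripper(OP,20); st()
go(P2,d); st()
contact(P2,d); st()
print(manip.current_grip_width())
snap("c1","scene",(230,400,170,300)); snap("c1t","top",(120,300,120,290))
E
```

```text
t 1.8667 [ 0.2421 -0.4938  0.2313] [-0.2  0.3 -0.4] [-1.2   0.35  1.65  0.    1.14 -0.08]
t 4.6 [0.7483 0.0788 0.1203] [-0.2  0.3 -0.3] [ 0.02  0.92  0.97  0.07  1.42 -1.15]
t 6.375 [0.7363 0.0852 0.0051] [ 0.1  0.3 -1.1] [ 0.03  1.02  1.05  0.08  1.23 -1.16]
0.5510770190737116
```

View pics/c1.png

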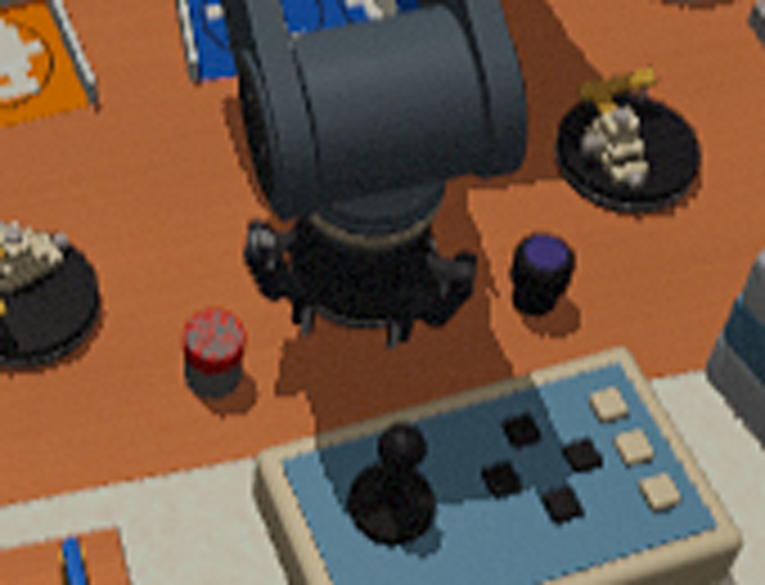

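View pics/c1t.png

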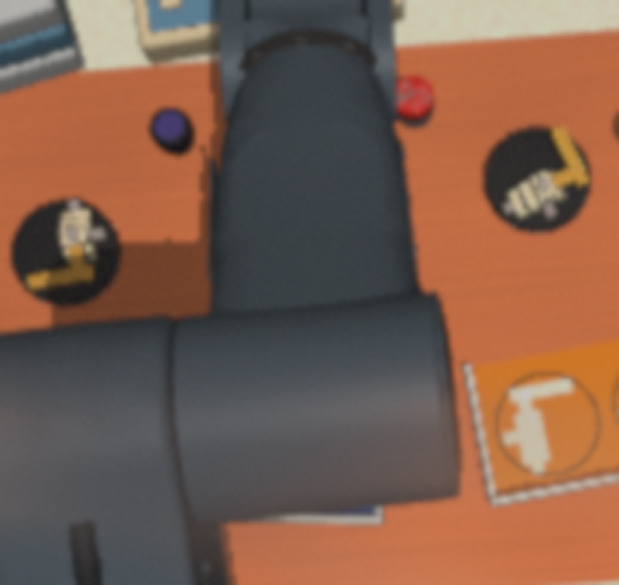

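```bash
python3 - <<'E'
from r import *
P2=np.array([.689,.106]); S=BC+.054*BY-.003*BX; d=S-P2
push(P2+.25*d,d); st()
p,_=snap("w1","wrist"); snap("c2","scene",(230,400,170,300))
E
```

```text
t 7.675 [0.6787 0.1105 0.0049] [ 0.8 -0.9  0.5] [ 0.06  0.93  1.25  0.09  1.12 -1.14]
```

View pics/w1.png

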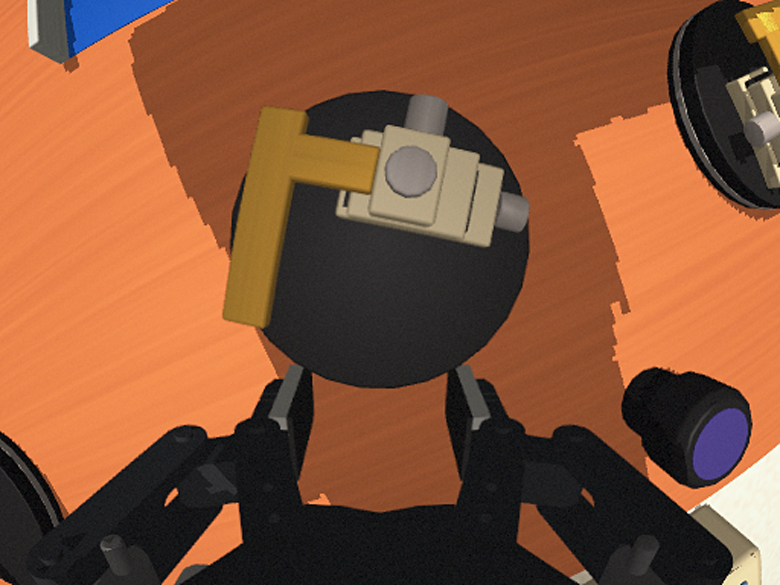

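View pics/c2.png

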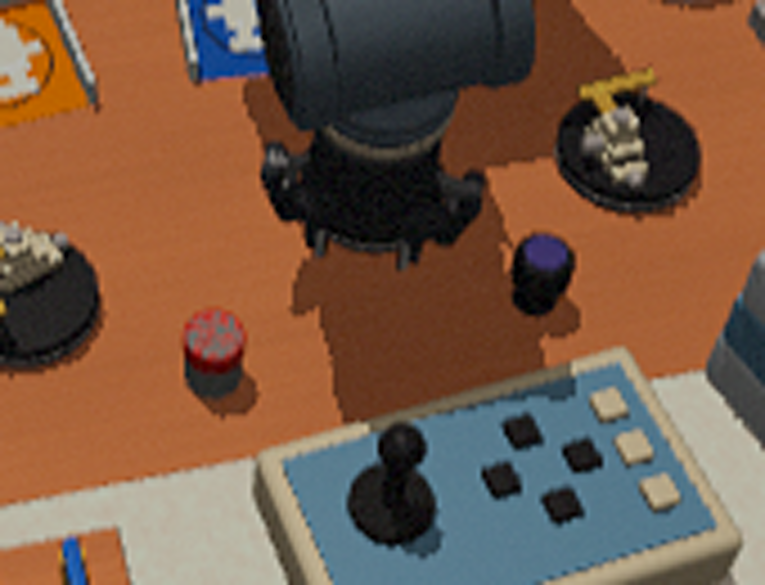

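```bash
cat >> r.py <<'E'
def wray(pts,z,c=None):
    c=c or manip.get_calibration("wrist"); K=c["camera_matrix"]; u=(np.asarray(pts,float)-K[:2,2])/[K[0,0],K[1,1]]
    th=np.hypot(*u.T); v=np.c_[u*(np.sin(th)/th)[:,None],np.cos(th)]
    R,t=np.asarray(c["R"]),np.asarray(c["t"]); o=-R.T@t; w=v@R
    return o+w*((z-o[2])/w[:,2])[:,None]
E
python3 - <<'E'
from r import *
k=780/512
W=wray(np.array([[231,240],[528,240],[380,90],[380,388],[485,135],[275,345]])/k,.02)
print(W.round(4), W[:2].mean(0),W[2:4].mean(0))
P2=np.array([.689,.106]); S=BC+.054*BY-.003*BX; d=S-P2; print(P2+.25*d)
# tray corner at (30,45),(65,60)
print(wray(np.array([[65,62],[40,45]])/k,.0))
c=BC+.059*BX; print(c+.110*BY,c-.110*BY)
E
```

```text
[[0.6132 0.0891 0.02  ]
 [0.651  0.175  0.02  ]
 [0.5891 0.1512 0.02  ]
 [0.6756 0.1131 0.02  ]
 [0.6152 0.1757 0.02  ]
 [0.6494 0.0881 0.02  ]] [0.63212448 0.13207999 0.02      ] [0.6323635  0.13213257 0.02      ]
[0.63054675 0.13175975]
[[0.4991868  0.03918829 0.        ]
 [0.47908609 0.02730115 0.        ]]
[0.5222666 0.2588418] [0.5011906 0.0398538]
```

```bash
python3 - <<'E'
from r import *
P2=np.array([.689,.106]); S=BC+.054*BY-.004*BX; d=S-P2
push(S,d,.07); st()
snap("w2","wrist")
off(S,d); st()
P3=np.array([.6695,-.1135]); V=np.array([.60,.088]); d=V-P3
go(P3,d,stand=.012); st(); snap("w3","wrist"); snap("s3","scene")
E
```

```text
t 10.675 [0.5025 0.1879 0.005 ] [ 2.6 -0.7 -0.3] [ 0.22  0.71  1.73  0.14  0.84 -1.04]
t 11.85 [0.5155 0.1818 0.1191] [ 0.2  0.4 -0.1] [ 0.2   0.55  1.67  0.11  1.07 -1.01]
t 13.325 [ 0.6906 -0.1732  0.1199] [-0.5 -0.4  0.4] [-0.36  0.81  1.18  0.14  1.27 -0.74]
```

View pics/w2.png

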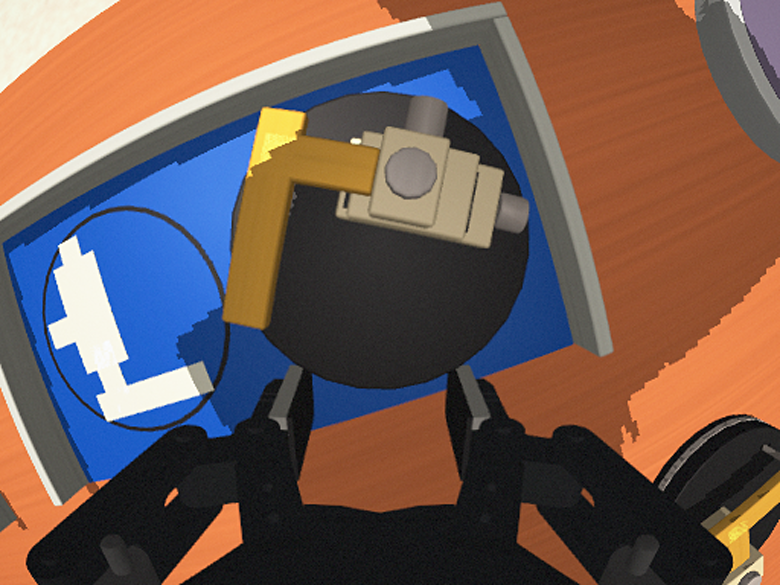

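View pics/w3.png

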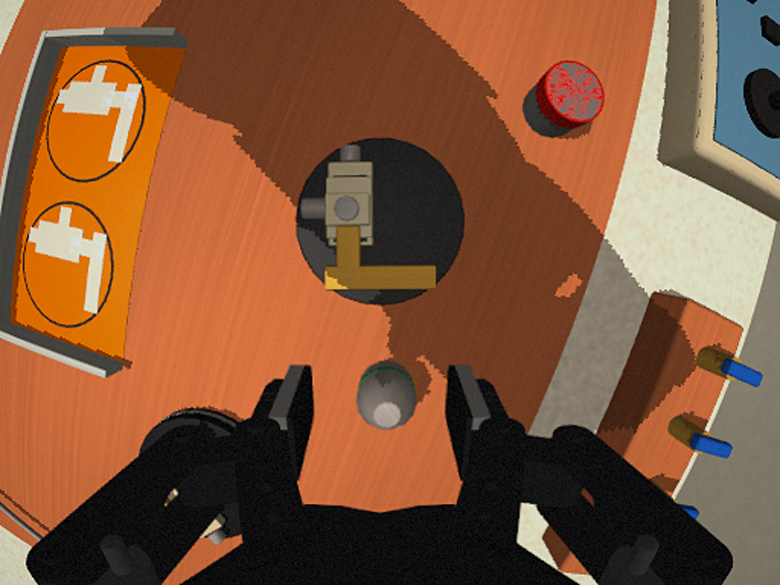

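View pics/s3.png

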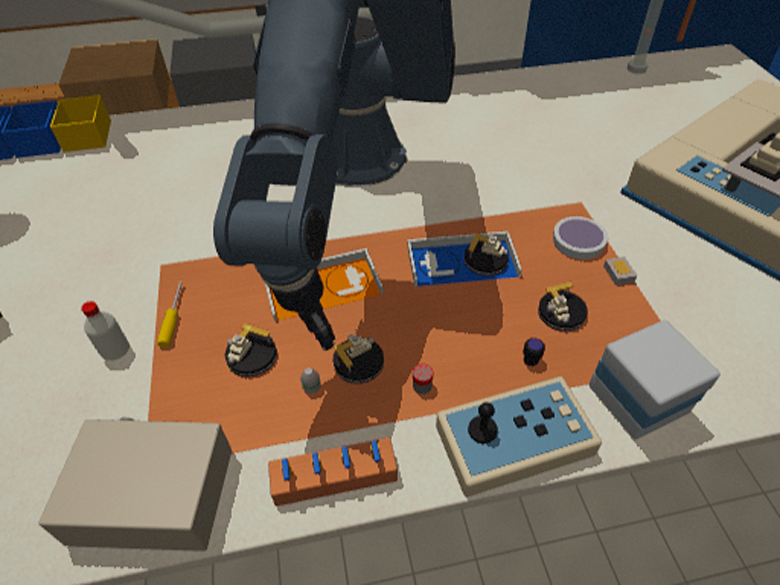

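```bash
python3 - <<'E'
from r import *
k=780/512
W=wray(np.array([[297,222],[465,222],[381,138],[381,305]])/k,.02)
print(W[:2].mean(0),W[2:4].mean(0))
print("obj top",wray(np.array([[388,413]])/k,.054), "base-ish", wray(np.array([[385,365]])/k,.035))
V=np.array([.60,.088]);P=np.array([.6695,-.1135]);
import r
for T in (10,3,0):
    r.T=np.radians(T)
    print(T,[ (np.round(manip.inverse_kinematics(list(tcp(P,V-P,.012)),R),2) if manip.inverse_kinematics(list(tcp(P,V-P,.012)),R) is not None else None) for R in rot(V-P)])
E
```

```text
[ 0.67176232 -0.11320877  0.02      ] [ 0.67166564 -0.11301746  0.02      ]
obj top [[ 0.70750115 -0.20543432  0.054     ]] base-ish [[ 0.69941895 -0.18635098  0.035     ]]
10 [array([-0.36,  0.95,  1.21,  0.15,  1.1 ,  2.37]), array([-0.36,  0.95,  1.21,  0.15,  1.1 , -0.77])]
3 [array([-0.33,  0.91,  1.28,  0.05,  0.98,  2.45]), array([-0.33,  0.91,  1.28,  0.05,  0.98, -0.69])]
0 [array([-0.31,  0.9 ,  1.3 , -0.  ,  0.94,  2.5 ]), array([-0.31,  0.9 ,  1.3 , -0.  ,  0.94, -0.65])]
```

```bash
python3 - <<'E'
import r
from r import *
r.T=np.radians(2)
P3=np.array([.6717,-.1131]); V=np.array([.600,.0866]); d=V-P3
go(P3,d,h=.11,stand=.009); snap("w4","wrist")
contact(P3,d,.009); st()
push(V,d,.07); st()
snap("w5","wrist"); off(V,d,.10)
r.T=np.radians(10)
S=BC-.054*BY-.004*BX; d=S-V
go(V,d,h=.10); snap("w6","wrist"); st()
E
```

```text
t 15.3083 [ 0.6892 -0.1617  0.0052] [-0.1 -1.4 -0.2] [-0.31  0.9   1.3   0.03  0.96 -0.67]
t 18.475 [0.6179 0.0369 0.005 ] [ 0.8 -3.5  0.2] [-0.03  0.77  1.59  0.05  0.8  -0.41]
t 20.5667 [0.6639 0.0801 0.0993] [-0.2  0.1  0.1] [ 0.04  0.79  1.27  0.02  1.25 -1.44]
```

View pics/w5.png

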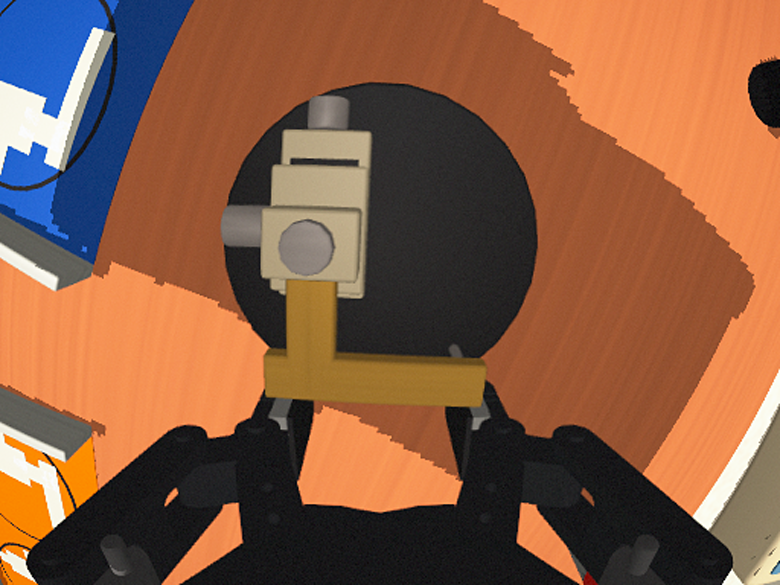

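View pics/w6.png

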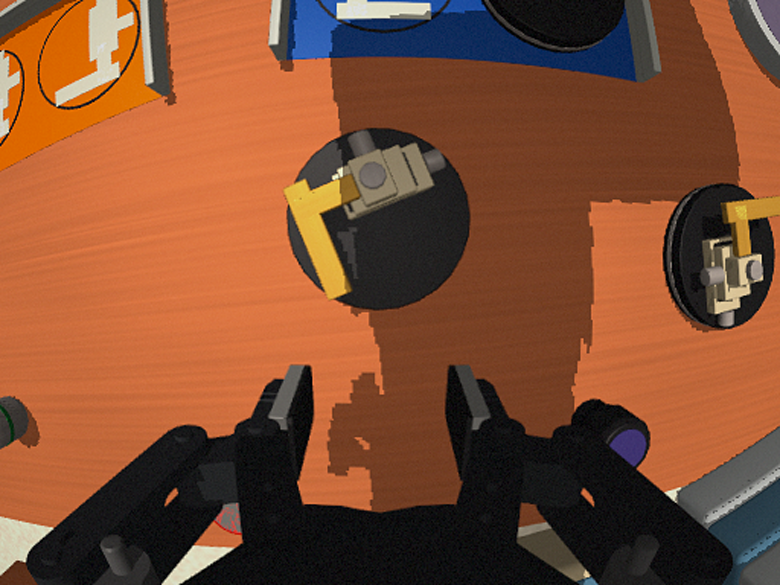

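```bash
python3 - <<'E'
import r
from r import *
V=np.array([.600,.0866]); S=BC-.054*BY-.004*BX; d=S-V
contact(V,d); push(S,d,.07); st(); snap("w7","wrist"); off(S,d)
P1=np.array([.638,.3085]); V1=np.array([.61,-.088]); d=V1-P1
go(P1,d); st(); snap("w8","wrist"); snap("s8","scene"); 
E
```

```text
t 24.55 [0.4965 0.0966 0.005 ] [ 3.7 -0.9  2.2] [ 0.08  0.69  1.79  0.04  0.84 -1.42]
t 26.9083 [0.6425 0.3719 0.1192] [-0.5 -0.4 -0.6] [ 0.51  0.87  1.06 -0.15  1.31 -2.51]
```

View pics/w7.png

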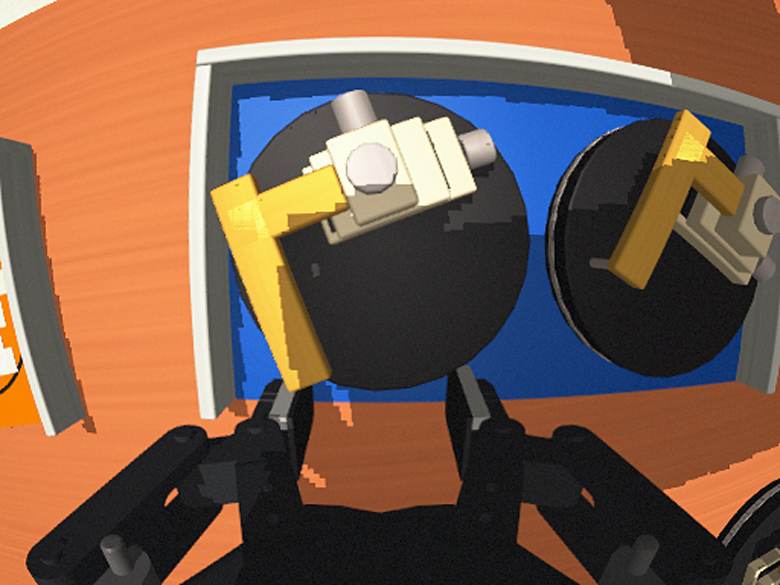

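View pics/w8.png

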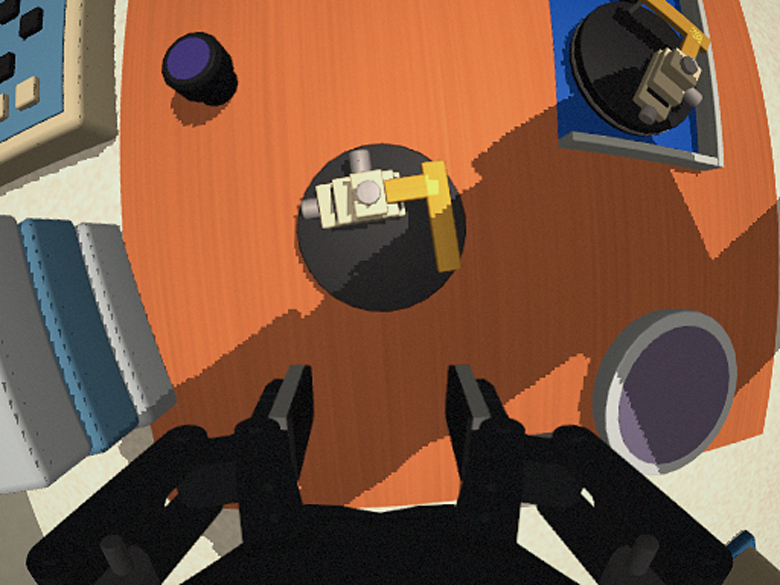

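View pics/s8.png

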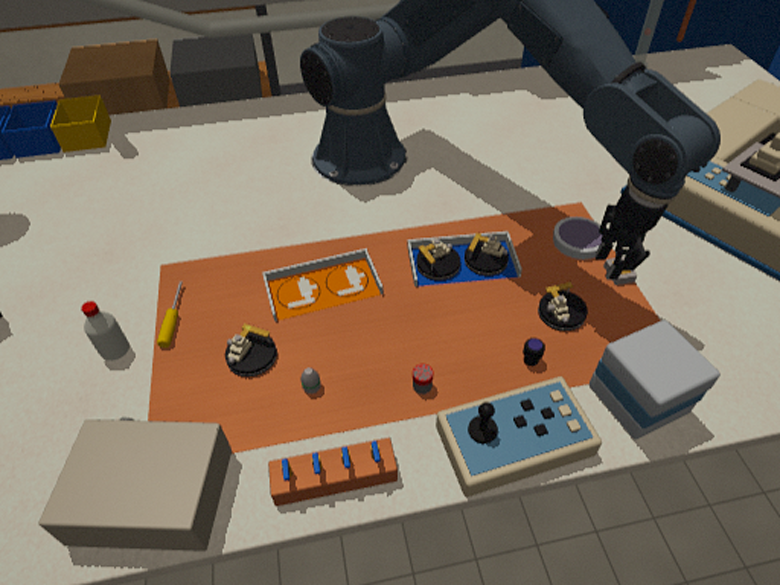

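```bash
sed -i 's/>2.6 else/>2.2 else/' r.py; python3 - <<'E'
import r
from r import *
k=780/512
P1=wray(np.array([[298,228],[466,228],[382,144],[382,311]])/k,.02)[:,:2].mean(0); print(P1)
# check blue feet from w7? margin check from tray front in w8
S=OC+.054*OY-.004*OX; V1=S+.155*OX; d=V1-P1; print(S,V1,d)
R=pick(tcp(P1,d,.012,.12),d)
for s in np.linspace(0,1,6): 
    q=manip.inverse_kinematics(list(tcp(P1+s*d,d)),R); print(np.round(q,2) if q is not None else None)
E
```

```text
[0.63710034 0.31360107]
[ 0.448379 -0.104715] [ 0.6025265 -0.0885175] [-0.03457384 -0.40211857]
[ 0.51  0.99  1.11 -0.16  1.14  0.67]
[ 0.41  0.92  1.28 -0.18  1.04  0.6 ]
[ 0.31  0.86  1.41 -0.2   0.95  0.52]
[ 0.19  0.81  1.51 -0.22  0.88  0.42]
[ 0.07  0.78  1.58 -0.24  0.82  0.32]
[-0.06  0.76  1.62 -0.25  0.78  0.2 ]
```

```bash
python3 - <<'E'
import r
from r import *
P1=np.array([.637,.312])
S=OC+.054*OY-.004*OX; V1=S+.155*OX; d=V1-P1
go(P1,d); contact(P1,d); push(V1,d,.075); st(); snap("w9","wrist"); off(V1,d,.10)
d=S-V1; go(V1,d,h=.10); st(); snap("w10","wrist")
E
```

```text
t 36.95 [ 0.6071 -0.036   0.005 ] [0.2 3.6 0.9] [-0.06  0.76  1.62 -0.25  0.78  0.2 ]
t 39.0833 [ 0.6663 -0.0815  0.099 ] [-0.  -0.3 -0.4] [-0.17  0.79  1.26 -0.05  1.25  1.31]
```

View pics/w9.png

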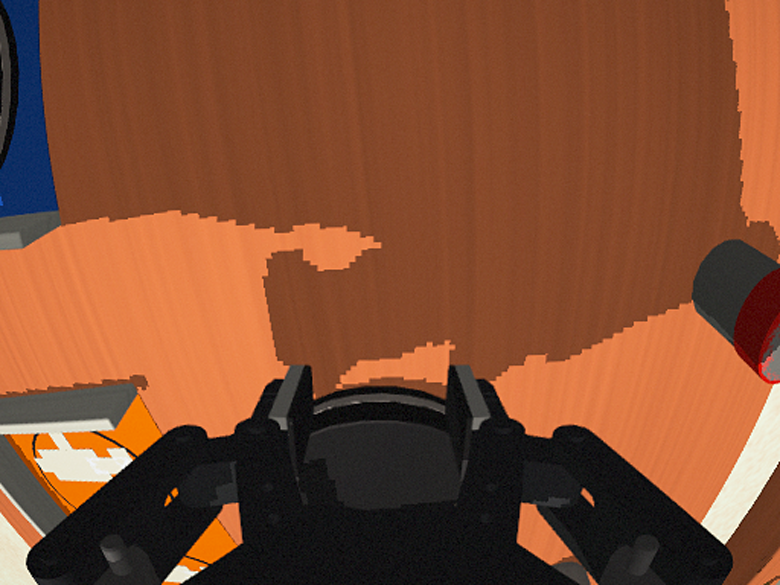

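View pics/w10.png

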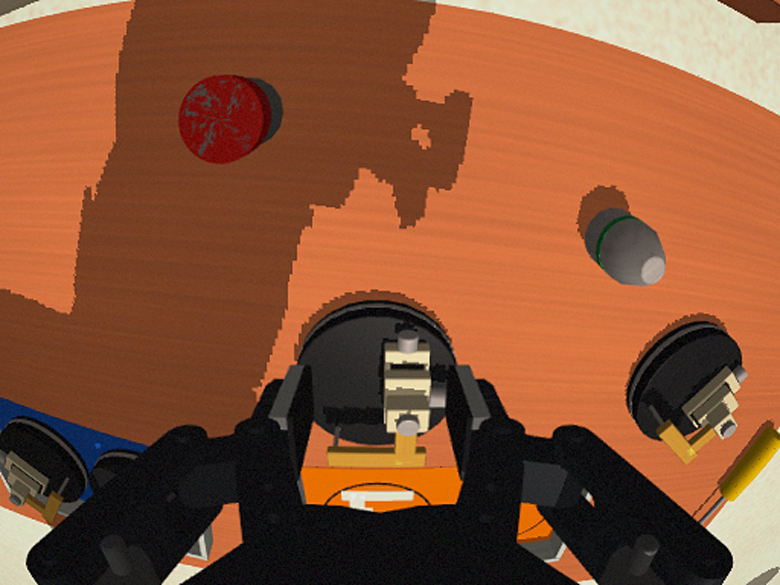

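```bash
python3 - <<'E'
import r
from r import *
S=OC+.054*OY-.004*OX; V1=S+.155*OX; d=S-V1
contact(V1,d); push(S,d,.075); st(); off(S,d)
P4=np.array([.6115,-.310]); S=OC-.054*OY-.004*OX; V4=S+.15*OX; d=V4-P4; print(S,V4,d)
go(P4,d); st(); snap("w11","wrist"); snap("s11","scene")
E
```

```text
t 42.9417 [ 0.5009 -0.0992  0.005 ] [2.7 0.6 1.2] [-0.25  0.69  1.77 -0.08  0.84  1.27]
[ 0.459665 -0.212121] [ 0.60884  -0.196446] [-0.00266   0.113554]
t 45.8 [ 0.613  -0.3741  0.1196] [ 0.3 -0.3  0.2] [-0.66  0.82  1.16  0.14  1.28 -0.73]
```

View pics/w11.png

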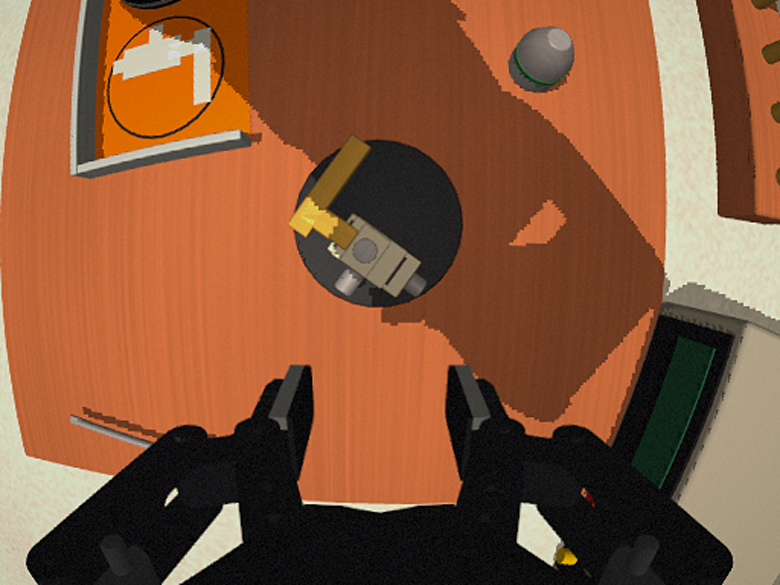

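View pics/s11.png

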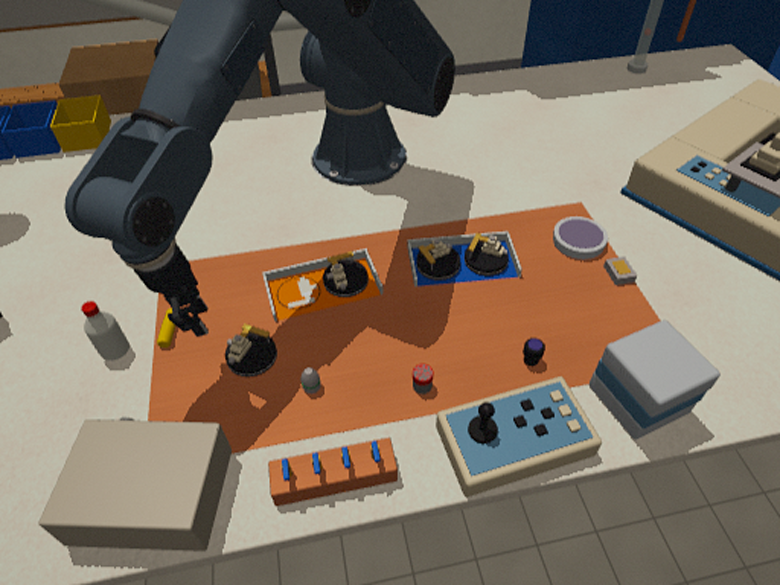

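```bash
python3 - <<'E'
import r
from r import *
k=780/512
P4=wray(np.array([[294,222],[462,222],[378,139],[378,306]])/k,.02)[:,:2].mean(0); print(P4)
S=OC-.054*OY-.004*OX; V4=S+.125*OX; d=V4-P4
go(P4,d); contact(P4,d); push(V4,d,.06); st(); snap("w12","wrist"); off(V4,d,.11)
d=S-V4; go(V4,d,h=.11,stand=.010); st(); snap("w13","wrist"); snap("s13","scene")
E
```

```text
[ 0.61147061 -0.31131334]
t 50.025 [ 0.5965 -0.2503  0.005 ] [ 0.5 -3.7  1.9] [-0.52  0.85  1.42  0.15  0.99 -0.85]
t 52.2083 [ 0.6459 -0.1927  0.1091] [-0.3 -1.   0.7] [-0.33  0.78  1.26 -0.08  1.26 -1.97]
```

View pics/w13.png

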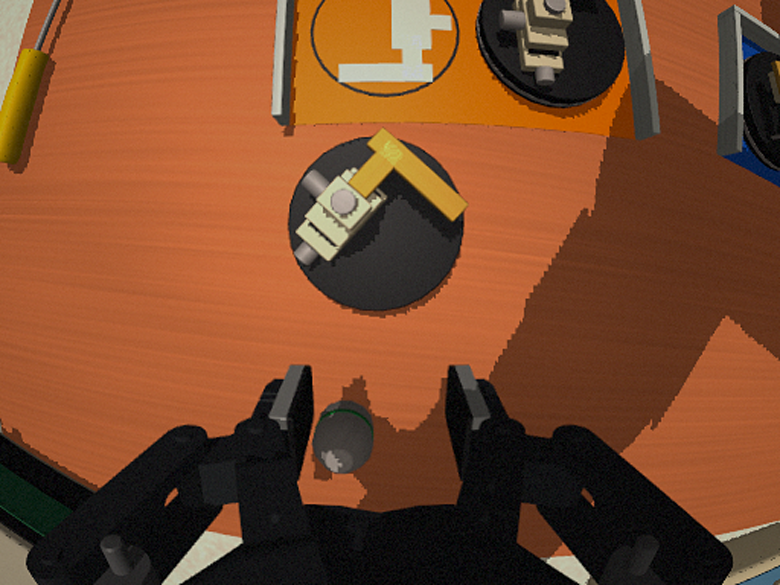

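View pics/w12.png

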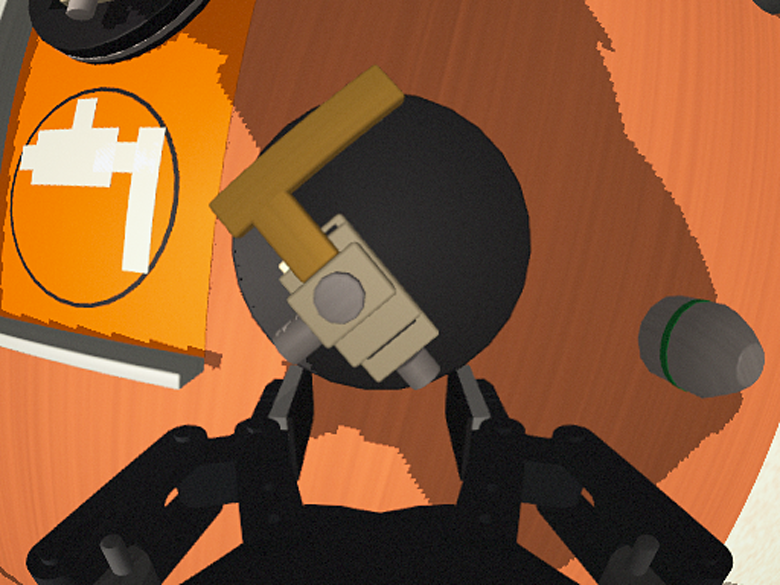

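```bash
python3 - <<'E'
import r
from r import *
S=OC-.054*OY-.004*OX; V4=S+.125*OX; d=S-V4
contact(V4,d,.010); push(S,d,.06); st(); snap("w14","wrist"); off(S,d,.15); st()
manip.move_l([.62,-.11,.25],max_speed=.25); st()
p,dd=snap("w15","wrist"); np.savez("w15.npz",p=p,**{k:np.asarray(v) for k,v in manip.get_calibration("wrist").items()})
p,dd=snap("s15","scene",(170,360,140,270)); np.savez("s15.npz",p=p,d=dd)
E
```

```text
t 56.1417 [ 0.5122 -0.2066  0.005 ] [4.2 0.  2.9] [-0.43  0.74  1.67 -0.11  0.89 -2.02]
t 57.4667 [ 0.5264 -0.2048  0.1489] [ 0.1  0.  -0.8] [-0.41  0.55  1.58 -0.09  1.17 -2.05]
t 58.2833 [ 0.6191 -0.1103  0.2485] [ 0.1 -0.3 -1. ] [-0.23  0.57  1.28 -0.06  1.46 -1.89]
```

View pics/w14.png

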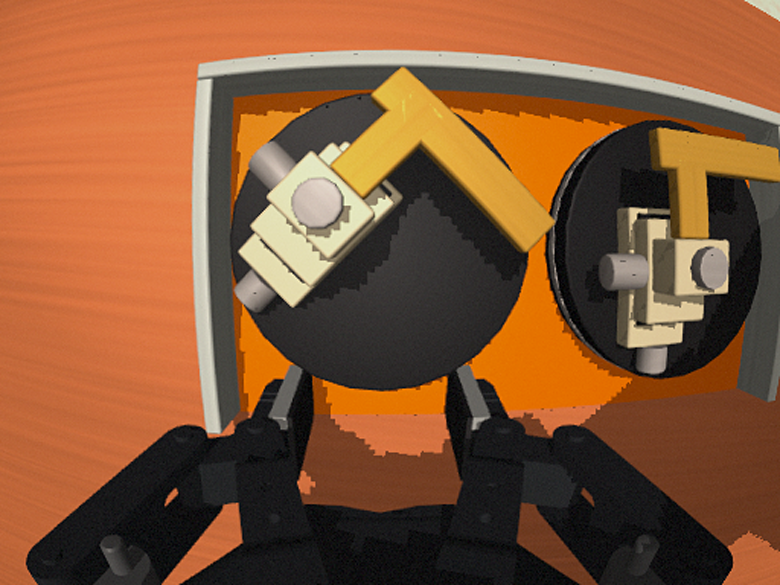

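View pics/w15.png

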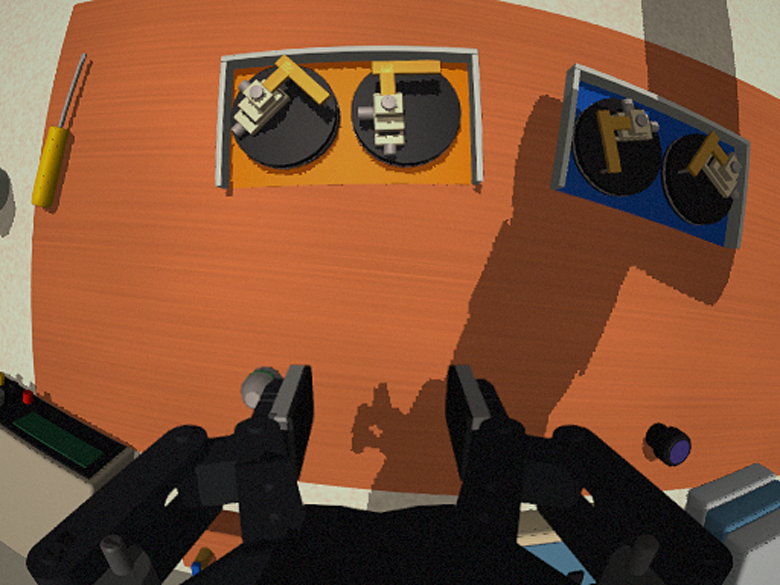

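View pics/s15.png

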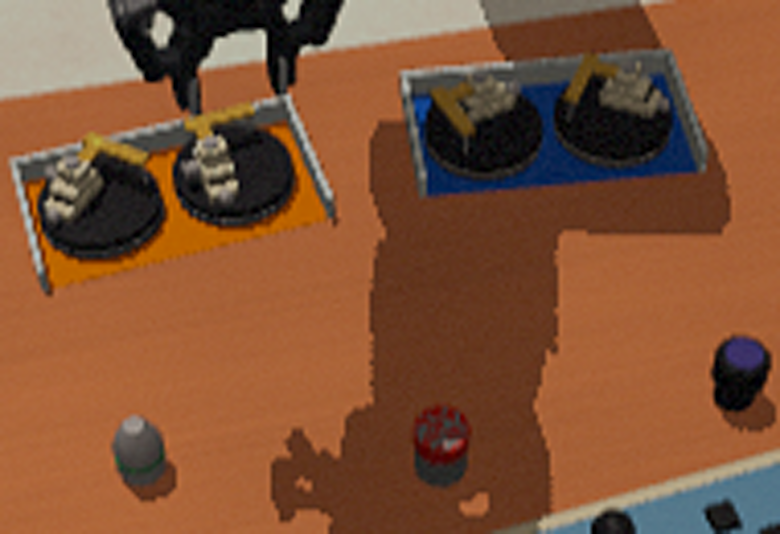

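```bash
python3 - <<'E'
from r import *
c=manip.get_calibration("scene");a=np.load("f_scene.npz");b=np.load("s15.npz")
for n,xy in dict(objective=(.71,-.206),eyepiece=(.742,.205),case=(.75,-.007),wafer=(.45,.426),block=(.568,.474),driver=(.51,-.465),bottle=(.54,-.56)).items():
    r=[]
    for f in (a,b):
        W=hmap(f["p"],f["d"],c); s=(abs(W[...,0]-xy[0])<.09)&(abs(W[...,1]-xy[1])<.05)&(W[...,2]>.012)&(W[...,2]<.14); r.append((W[s].mean(0)).round(4))
    print(n,*r)
k=780/512
d=np.load("w15.npz"); cc=dict(camera_matrix=d["camera_matrix"],R=d["R"],t=d["t"])
for nm,pts,C,X,Y in [("orange R",[[234,117],[341,117],[287,64],[287,168]],OC,OX,OY),("orange L",[[351,113],[460,113],[406,62],[406,166]],OC,OX,OY)]:
    w=wray(np.array(pts)/k,.02,cc)[:,:2].mean(0)-C; print(nm,(w@X).round(4),(w@Y).round(4))
manip.sign_off(); print(manip.current_time())
E
```

```text
objective [ 0.7127 -0.2019  0.036 ] [ 0.7172 -0.2071  0.0379]
eyepiece [0.7759 0.2017 0.0457] [0.776  0.2014 0.0461]
case [ 0.768  -0.0047  0.0403] [ 0.7666 -0.0047  0.0403]
wafer [0.4547 0.427  0.0256] [0.4546 0.4274 0.0257]
block [0.5424 0.4648 0.0225] [0.5432 0.4649 0.0227]
driver [ 0.5132 -0.4678  0.0216] [ 0.5132 -0.4678  0.0214]
bottle [ 0.552  -0.5667  0.0735] [ 0.5521 -0.5667  0.0736]
orange R 0.0013 -0.0491
orange L 0.0007 0.0544
the job is handed in; nothing more can be done
the job is handed in; nothing more can be done
```

I slid all four micropositioners into their trays, two to a tray, and handed the job in at about 58.5 s. The two left-hand ones are in blue and the two right-hand ones in orange. I pushed each foot with the two half-open fingertips at 0.06 to 0.075 m/s, with no lifting.

**Trays:** The last wrist and scene pictures show all four standing flat, with a strip of tray floor visible in front of every foot. Two rough edge readings put the orange feet about 1 mm in front of the tray's middle, which leaves about 10 mm inside the open front. I had aimed for 4 mm behind the middle, so these readings are about 5 mm off target. I did not read the blue feet numerically. They are judged from the pictures only.

**Bystanders:** Six of the seven read the same before and after, within about 1.5 mm. The objective read differently by about 5–7 mm. Its measuring window took in part of a positioner foot in the first picture and not in the last, which probably explains the shift. It looked upright in every picture.

**Forces:** The readings at the stops stayed under about 5 N. I did not log the force during the pushes.

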